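# Clear the kitchen scraps into the bin and shut it

### The arm

A 6-joint arm with a two-finger parallel gripper is mounted at the origin on the work surface. World frame = base frame: x ahead of the robot, y to its left, z up, the work surface at z = 0. Lengths are in m, angles in rad, forces in N, time in s.
With the tool pointing down it reaches from about 0.3 to 0.775 m from the base axis. Payload 14.6 kg.
Tool frame: the origin (TCP) lies at the very end of the fingers, on their centre line; the grasp point (between the pads) lies 19 mm behind it; z points along the fingers, y is the line along which they close (so a half turn about z gives the same grasp; the last joint's range is limited). The gripper opens to 94 mm and grips with 3 to 60 N. Pads are 16 mm wide; open, the fingers measure 119 mm over their backs; the gripper's body (75 mm by 177 mm) begins 78 mm behind the grasp point.
Start: joints at [-0.067, 0.3, 1.521, -0, 1.321, -0.067], TCP at [0.55, -0, 0.205] pointing down, gripper open.
Joint ranges: [-3.03, 3.03], [-0.79, 2.21], [0.23, 2.52], [-1.04, 4.18], [0, 3.07], [-2.55, 2.55]. Speed limits (rad/s): [2.22, 2.22, 2.57, 3.14, 3.14, 3.14].

### API

Orientations are given as [roll, pitch, yaw] about the fixed x, y, z axes, in that order (R = Rz(yaw) Ry(pitch) Rx(roll)).
In Python, from station import ctrl gives the robot as it stands. The module is installed in compiled form; this text tells all that it offers.
- The arm moves only by the tool step_arm, never from a script. Its argument "deltas" is a list of rows, each an object with "dp": the shift along the tool's x, y, z scaled (see below), a list of three; "twist": the turn about the tool's z scaled (see below). In form: [{"dp": [tx, ty, tz], "twist": twist}, ...]. A call has 1 to 12 rows; each row shifts and turns the commanded pose from where the row before left it, along the tool's axes as they then stand; what a row does not reach is not made up. The controller multiplies each number of a shift by 0.04 m and each number of a turn by 4 degrees. A row lasts 1/10 s, in which the tool goes at most 50 mm and 8.59 degrees, less where a joint would pass 70% of its speed; a pose out of reach is approached as far as the arm can. A call with a number of a shift or a turn outside -1 to 1 is refused whole. A call with a gripper value outside its range is refused whole. "gripper" is the opening, from -1 (shut) to 1 (fully open), set as the call begins (left out, the last holds). The fingers move at their own pace and stop on an object; "squeeze" is the grip in N (left out, the last holds). Time passes only in rows, so rows that do not move let the fingers close. It gives the time, the measured TCP pose, the force, the opening and the grip force at its end, in the units of the state.
- ctrl.get_obs(): the state, without advancing time (a new reading comes with each control period).
- ctrl.camera(name): name is "scene" or "side" or "wrist"; returns (picture, depth): 384x512x3 uint8, red, green, blue; 384x512 float32, m along the optical axis (not along the pixel's ray), 0 where there is no reading.
- ctrl.get_calibration(name): a dict with "fx", "fy", "cx", "cy" (pixels), "distortion" ([k1, k2, p1, p2, k3] as OpenCV has them; the pictures are not rectified), "world_to_cam" (4x4, takes a point from world to camera coordinates); the wrist camera has in their place "hand_eye" (4x4, takes a point from camera to tool coordinates, whose origin is the TCP and whose axes are the flange's). Camera axes: x right, y down, z forward; pixel columns grow to the right and rows downward; lengths in m; the calibration is good to about 2 mm. A picture is of the moment at which its call begins: read the wrist's pose just before it. get_calibration takes no time and is no camera call.
- ctrl.hand_in(): hands the job in; it is judged then, once.
Trained networks look in the newest picture that a camera, given by its name, has taken for a name from the list of things; names that differ only in an ending like _2 or _b are one class to them, and where a whole thing is asked for, a point or a joint stands for the part that bears it (a point fixed in the world has none). Each returns a list of dicts, best first, with "conf" (0 to 1); they miss things now and then, are a little off and sometimes report something else, mostly with a low value. They report only what shows in the picture. A call takes as long as a camera call.
- ctrl.spot_in(camera, label): "rect" ([left, top, right, bottom] as shares, 0 to 1, of the picture: columns of its width, rows of its height, round what is visible of it).
- ctrl.cut_out(camera, label): "pixels" (384x512 bool, what is visible of it) and "rect" ([left, top, right, bottom] as shares, 0 to 1, of the picture: columns of its width, rows of its height, round what is visible of it).
The state is a dict: "time_s": time; "qpos": joint angles; "joint_vel": joint speeds; "tau": joint torques, N m; "ee_pos": TCP position; "eef_rot": TCP orientation; "force": force on the tool from outside, world axes, zero at the start; "moment": the same for the moment, N m; "grip_width": finger opening in m; "grip_force": force on a finger pad.
Only numpy, scipy, OpenCV 4.12 (cv2) and the standard library are available. Lean on these libraries where they do the work, as an engineer would, in place of code of your own. Each camera call takes 0.05 s, during which the arm holds its last target. There are 200 camera calls.

### The job

Clear the three food scraps (bread heel, corn cob, squeezed orange half) off the raised chopping board into the green scrap bin that stands at one end of it, then fold the bin's lid fully shut. Sweeping them across the board over its edge is fine; leave the little white ramekin on the board, and the mug, jar, soap bottle, sponge and spatula where they are.

Things in the scene. Friction and masses are not known exactly. Their poses are not given: they have to be found in the camera images.
- board: raised chopping board of pale wood on two wooden runners, fixed; 320 mm along its x, 280 mm along its y, flat top 105 mm above the counter. Origin on the counter under its centre, z up. The scrap bin stands 4 mm off one of its two y ends and a cream cutlery tray (220 x 165 mm, 60 mm high, fixed) off the other; which end is which varies.
- bin: green plastic scrap bin, fixed, open-topped box 220 mm along its x, 165 mm along its y, 100 mm high, walls and floor 4 mm. Origin on the counter under its centre; its axes are parallel to the board's. Its lid is hinged along the far (+x) rim.
- lid (a joint): angle of the bin's green lid (rad): 0 = shut flat on the rim, grows as it opens up and away from the robot (1.57 = upright, stop at 1.95). The lid is 8 mm thick, 220 mm from hinge to free edge, 165 mm wide. The hinge is stiff: the lid stays at any angle where it is left. It starts open.
- lid_hinge (a point): middle of the lid's hinge line, at the bin's far (+x) rim, 100 mm above the counter; the hinge line runs along the bin's y.
- lid_handle (a point): grip point of the black knob on the lid's outer face near its free edge (the knob is on top when the lid is shut, on the far side, away from the robot, when it is open); moves with the lid.
- bread: bread heel, brown with a pale cut face, a rounded block 74 mm along its x, 50 mm along its y, 24 mm high, 60 g; lies on the board. Origin: centre of its underside.
- bread_mid (a point): centre of the bread heel.
- cob: piece of yellow corn cob, 76 mm along its x, 30 mm thick, 70 g; lies on the board and does not roll easily. Origin: centre of its underside.
- cob_mid (a point): centre of the cob.
- orange: squeezed orange half, a dome lying cut side down on the board, 66 mm across, 28 mm high, 60 g. Origin: centre of its flat side.
- orange_mid (a point): middle of the orange half, 12 mm above its flat side.
- ramekin: small white ceramic ramekin standing near the board's far (+x) edge, 52 mm across, 36 mm high. Origin: centre of its foot. Leave it.
- mug: blue mug on the counter beyond the board, 80 mm across, 90 mm high. Origin: centre of its foot. Leave it.
- jar: amber glass jar with a steel cap, to the left, 72 mm across, 110 mm high. Origin: centre of its foot. Leave it.
- soap: white soap bottle with a black cap, to the right, 60 mm across, 160 mm high. Origin: centre of its foot. Leave it.
- sponge: yellow sponge block lying to the right, 100 x 65 x 30 mm. Origin: centre of its underside. Leave it.
- spatula: spatula, 260 mm long, lying on the counter to the left. Origin under it. Leave it.

How it is judged:
On the way:
1. all three scraps lie in the green bin, its lid still open (x of bread_mid in the frame of bin between -0.11 and 0.11 m and y of bread_mid in the frame of bin between -0.0825 and 0.0825 m and z of each of bread_mid, cob_mid, orange_mid in the frame of bin below 0.095 m and x of cob_mid in the frame of bin between -0.11 and 0.11 m and y of cob_mid in the frame of bin between -0.0825 and 0.0825 m and x of orange_mid in the frame of bin between -0.11 and 0.11 m and y of orange_mid in the frame of bin between -0.0825 and 0.0825 m and value of joint lid above 0.3 rad), for 0.2 s.
At the end, for the whole second after the job is handed in: The centres of all three scraps are inside the green bin, below its rim (lower than 95 mm), at rest, and the lid is shut to within 0.08 rad (x of bread_mid in the frame of bin between -0.11 and 0.11 m and y of bread_mid in the frame of bin between -0.0825 and 0.0825 m and z of each of bread_mid, cob_mid, orange_mid in the frame of bin below 0.095 m and x of cob_mid in the frame of bin between -0.11 and 0.11 m and y of cob_mid in the frame of bin between -0.0825 and 0.0825 m and x of orange_mid in the frame of bin between -0.11 and 0.11 m and y of orange_mid in the frame of bin between -0.0825 and 0.0825 m and linear speed of each of bread, cob, orange below 0.03 m/s and value of joint lid below 0.08 rad); the robot touches nothing.
It fails at once if the ramekin is shoved more than 40 mm or tipped over (distance of ramekin from where it was at the start of the episode above 0.04 m or angle between ramekin's own z axis and vertical above 0.5 rad).
It fails at once if the mug, jar, soap bottle, sponge or spatula is shoved more than 40 mm, or one that stands is tipped over (distance of any of mug, jar, soap, sponge, spatula from where it was at the start of the episode above 0.04 m or angle between any of mug, jar, soap's own z axis and vertical above 0.5 rad).
It also fails if it takes over 67 s, if anything falls off the work surface, if the arm or the gripper's body presses on something with over 40 N, if the wrist force passes 120 N, or if a joint passes its speed limit or range.

## Working session

There is one attempt and no reset: what is moved stays moved. The work goes in short steps, Python scripts to look and compute and a tool call to move; the robot and the scene stay as the last step left them, time stands still between calls to the robot, and variables do not carry over. Pictures are saved under pics/ and viewed, at most 10 in all, crops included, and the job is handed in when it is done.

Besides the shell and the picture viewer there is one more tool, called after "Call:" as name(argument=value, ...), one argument or row to a line, values as JSON. step_arm: Moves the arm, as the interface text tells. Its arguments: {"type":"object","properties":{"deltas":{"type":"array"},"gripper":{"type":"number"},"squeeze":{"type":"number"}},"required":["deltas"]}

```bash
mkdir -p pics; cat > h.py <<'E'
import numpy as np, cv2
from station import ctrl
from scipy.spatial.transform import Rotation as R
def pts(cam,mask,depth,obs=None):
    c=ctrl.get_calibration(cam); v,u=np.nonzero(mask&(depth>0)); z=depth[v,u]
    K=np.array([[c['fx'],0,c['cx']],[0,c['fy'],c['cy']],[0,0,1.]])
    n=cv2.undistortPoints(np.stack([u,v],1).astype(float)[:,None],K,np.array(c['distortion']))[:,0]
    P=np.c_[n*z[:,None],z,np.ones(len(z))]
    if cam=='wrist':
        T=np.eye(4);T[:3,:3]=R.from_euler('xyz',obs['eef_rot']).as_matrix();T[:3,3]=obs['ee_pos'];M=T@np.array(c['hand_eye'])
    else: M=np.linalg.inv(c['world_to_cam'])
    return (P@M.T)[:,:3]
def rect(P):
    r=cv2.minAreaRect(P[:,:2].astype(np.float32)); return np.round(r[0],3),np.round(r[1],3),round(r[2],1)
E
cat > a.py <<'E'
from h import *
o=ctrl.get_obs();print(o['time_s'],o['ee_pos'],o['eef_rot'],o['force'])
ims=[]
for cam in ['scene','side']:
    im,d=ctrl.camera(cam);ims.append(im)
    for l in ['board','bin','lid','bread','cob','orange','ramekin','lid_handle','mug','jar','soap']:
        r=ctrl.cut_out(cam,l)
        if not r: print(cam,l,None);continue
        r=r[0];m=cv2.erode(r['pixels'].astype(np.uint8),np.ones((3,3)))>0
        P=pts(cam,m,d)
        if len(P)<5: print(cam,l,'few');continue
        zt=np.percentile(P[:,2],[2,50,98])
        top=P[P[:,2]>zt[2]-.012]
        print(cam,l,round(r['conf'],2),'rc',np.round(np.array(r['rect'])*[512,384,512,384]).astype(int),'z',zt.round(3),'x',np.percentile(P[:,0],[2,98]).round(3),'y',np.percentile(P[:,1],[2,98]).round(3),'top',*rect(top))
cv2.imwrite('pics/a.png',cv2.resize(np.hstack(ims)[:,:,::-1],(800,300)))
E
python3 a.py
```

```text
0.0 [5.49725959e-01 8.61168060e-06 2.04870022e-01] [-3.14040343e+00 -7.73505011e-05  1.57081957e+00] [0.00032789 0.30324765 0.16835786]
scene board 0.72 rc [212 140 322 238] z [0.025 0.103 0.11 ] x [0.352 0.661] y [-0.089  0.179] top [0.503 0.039] [0.321 0.278] 3.8
scene bin 0.93 rc [182 114 262 179] z [-0.001  0.082  0.312] x [0.414 0.69 ] y [-0.277 -0.1  ] top [ 0.646 -0.105] [0.04  0.295] 18.8
scene lid 0.68 rc [182 116 223 175] z [0.128 0.242 0.316] x [0.635 0.7  ] y [-0.248 -0.1  ] top [ 0.669 -0.175] [0.006 0.154] 4.2
scene bread 0.73 rc [182 116 222 170] z [0.128 0.242 0.316] x [0.635 0.701] y [-0.249 -0.102] top [ 0.669 -0.172] [0.006 0.147] 3.4
scene cob None
scene orange 0.67 rc [249 177 269 194] z [0.116 0.128 0.137] x [0.536 0.577] y [0.03  0.072] top [0.554 0.05 ] [0.043 0.042] 77.2
scene ramekin 0.6 rc [226 179 241 194] z [0.108 0.125 0.143] x [0.612 0.655] y [-0.028  0.019] top [ 0.632 -0.004] [0.05 0.04] 66.2
scene lid_handle 0.84 rc [184 114 224 174] z [0.128 0.239 0.315] x [0.635 0.7  ] y [-0.242 -0.1  ] top [ 0.669 -0.17 ] [0.005 0.144] 4.2
scene mug 0.73 rc [191 2
[... 1094 characters left out ...]
09 0.049] top [0.551 0.031] [0.046 0.046] 45.4
side ramekin 0.49 rc [277 182 290 200] z [0.109 0.127 0.141] x [0.614 0.654] y [-0.034  0.013] top [ 0.635 -0.01 ] [0.049 0.044] 61.6
side lid_handle 0.84 rc [287 163 328 257] z [0.114 0.232 0.315] x [0.628 0.694] y [-0.265 -0.118] top [ 0.667 -0.19 ] [0.01  0.151] 3.8
side mug 0.74 rc [315 188 337 221] z [0.01  0.055 0.089] x [0.753 0.811] y [-0.07   0.035] top [ 0.791 -0.016] [0.085 0.032] 60.3
side jar 0.86 rc [204 114 220 147] z [0.011 0.072 0.111] x [0.344 0.4  ] y [0.43 0.48] top [0.373 0.459] [0.046 0.054] 0.7
side soap 0.71 rc [245 308 270 353] z [0.02  0.103 0.16 ] x [0.487 0.537] y [-0.474 -0.438] top [ 0.513 -0.448] [0.021 0.021] 52.3
```

View pics/a.png

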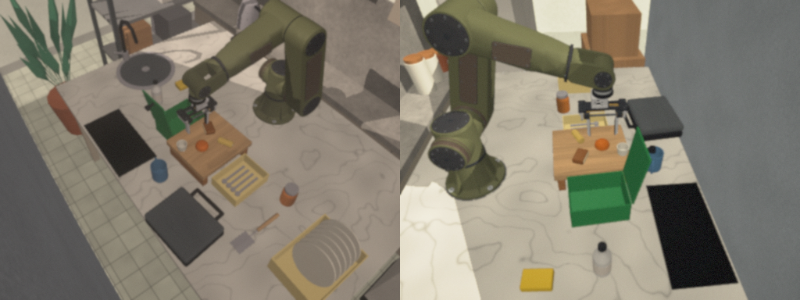

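The board is at about (0.50, 0.035), with the bin on its -y side and the cutlery tray on its +y side. The lid is open slightly past upright, with its tip near x=0.667, z=0.316. I'll use the wrist camera for a closer look at the scraps.

Call:
step_arm(
  deltas=[
    {"dp": [0.5,-1,-1],"twist": 0},
    {"dp": [0.5,-1,-1],"twist": 0},
    {"dp": [0,0,-1],"twist": 0},
    {"dp": [0,0,0],"twist": 0},
    {"dp": [0,0,0],"twist": 0},
  ],
)

```text
time_s: 1.7
ee_pos: [0.4835, 0.0334, 0.3125]
eef_rot: [3.14, 0.0, 1.571]
force: [-0.0, 0.4, -1.3]
grip_width: 0.0939
grip_force: 0.0
```

```bash
cat > w.py <<'E'
from h import *
import sys
o=ctrl.get_obs();print(o['time_s'],np.round(o['ee_pos'],3),np.round(o['eef_rot'],3),np.round(o['force'],1))
im,d=ctrl.camera('wrist')
for l in sys.argv[2:]:
  for r in ctrl.cut_out('wrist',l)[:2]:
    P=pts('wrist',r['pixels'],d,o)
    if len(P)<5: continue
    zt=np.percentile(P[:,2],[2,50,98]); Q=P[P[:,2]>0.112] if l in('bread','cob','orange') else P
    if len(Q)<5: Q=P
    print(l,round(r['conf'],2),'rc',np.round(np.array(r['rect'])*[512,384,512,384]).astype(int),'z',zt.round(3),'x',np.percentile(P[:,0],[2,98]).round(3),'y',np.percentile(P[:,1],[2,98]).round(3),'rect',*rect(Q),'med',np.median(Q,0).round(3), cv2.boxPoints(cv2.minAreaRect(Q[:,:2].astype(np.float32))).round(3).tolist())
cv2.imwrite(sys.argv[1],im[:,:,::-1])
E
python3 w.py pics/w1.png board bread cob orange ramekin bin lid
```

```text
1.7 [0.483 0.033 0.313] [3.14  0.    1.571] [-0.   0.4 -1.3]
board 0.87 rc [145  60 384 266] z [0.103 0.105 0.107] x [0.347 0.65 ] y [-0.1    0.171] rect [0.506 0.015] [0.407 0.355] 4.2 med [0.501 0.069 0.105] [[0.28999999165534973, 0.1770000010728836], [0.3160000145435333, -0.1770000010728836], [0.722000002861023, -0.1469999998807907], [0.6959999799728394, 0.2070000022649765]]
bread 0.65 rc [220 186 263 242] z [0.121 0.128 0.13 ] x [0.43  0.487] y [-0.06  0.01] rect [ 0.458 -0.027] [0.072 0.051] 67.9 med [ 0.459 -0.024  0.128] [[0.42100000381469727, -0.050999999046325684], [0.46799999475479126, -0.07000000029802322], [0.4959999918937683, -0.003000000026077032], [0.4480000138282776, 0.01600000075995922]]
bread 0.16 rc [211  99 255 159] z [0.122 0.133 0.136] x [0.426 0.473] y [0.062 0.129] rect [0.449 0.095] [0.031 0.077] 26.6 med [0.45  0.096 0.133] [[0.4180000126361847, 0.12200000137090683], [0.4519999921321869, 0.05400000140070915], [0.47999998927116394, 0.06800000369548798], [0.44600000977516174, 0.13600000739097595]]
cob 0.79 rc [209  97 255 159] z [0.12  0.132 0.136] x [0.426 0.
[... 873 characters left out ...]
, [0.6269999742507935, 0.027000000700354576]]
bin 0.77 rc [209 256 381 343] z [0.003 0.052 0.174] x [0.411 0.639] y [-0.278 -0.11 ] rect [ 0.532 -0.16 ] [0.252 0.369] 3.4 med [ 0.542 -0.264  0.052] [[0.39500001072883606, 0.017000000923871994], [0.4169999957084656, -0.35199999809265137], [0.6690000295639038, -0.335999995470047], [0.6470000147819519, 0.03200000151991844]]
lid 0.93 rc [345 300 380 332] z [0.104 0.146 0.192] x [0.628 0.643] y [-0.24  -0.152] rect [ 0.641 -0.223] [0.028 0.151] 11.4 med [ 0.635 -0.183  0.146] [[0.6119999885559082, -0.15199999511241913], [0.6420000195503235, -0.30000001192092896], [0.6700000166893005, -0.2939999997615814], [0.6399999856948853, -0.1459999978542328]]
```

View pics/w1.png

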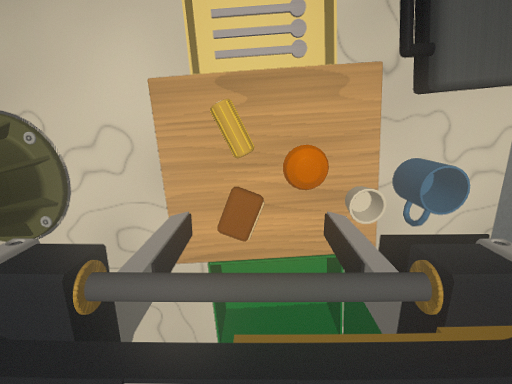

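The wrist view shows the cob at (232,128), the orange at (306,167), the bread at (241,214), the ramekin at (365,205) and the bin below. The heights match the text. The orange works out to about (0.551, 0.040). I'll grasp the bread first.

Call:
step_arm(
  deltas=[
    {"dp": [-0.75,-0.32,0.8],"twist": 0},
    {"dp": [-0.76,-0.32,0.8],"twist": 0},
    {"dp": [0,0,0.4],"twist": 1},
    {"dp": [0,0,0.4],"twist": 1},
    {"dp": [0,0,0.4],"twist": 1},
    {"dp": [0,0,0.4],"twist": 1},
    {"dp": [0,0,0.4],"twist": 1},
    {"dp": [0,0,0.4],"twist": 0.5},
    {"dp": [0,0,0.0],"twist": 0},
  ],
  gripper=1,
  squeeze=15,
)

```text
time_s: 3.0
ee_pos: [0.4568, -0.027, 0.1504]
eef_rot: [-3.138, 0.001, 1.186]
force: [0.2, -1.1, 0.2]
grip_width: 0.094
grip_force: 0.0
```

Call:
step_arm(
  deltas=[
    {"dp": [0,0,0.5],"twist": 0},
    {"dp": [0,0,0.52],"twist": 0},
    {"dp": [0,0,0],"twist": 0},
  ],
)

```text
time_s: 3.3
ee_pos: [0.4569, -0.027, 0.1101]
eef_rot: [-3.139, 0.001, 1.188]
force: [0.5, -0.3, 0.2]
grip_width: 0.0943
grip_force: 0.0
```

Call:
step_arm(
  deltas=[
    {"dp": [0,0,0],"twist": 0},
    {"dp": [0,0,0],"twist": 0},
    {"dp": [0,0,0],"twist": 0},
    {"dp": [0,0,0],"twist": 0},
    {"dp": [0,0,0],"twist": 0},
  ],
  gripper=-1,
)

```text
time_s: 3.8
ee_pos: [0.4579, -0.0271, 0.1116]
eef_rot: [3.141, -0.0, 1.187]
force: [-0.8, 0.2, 0.1]
grip_width: 0.0572
grip_force: 0.0
```

Call:
step_arm(
  deltas=[
    {"dp": [0,0,0],"twist": 0},
    {"dp": [0,0,0],"twist": 0},
  ],
)

```text
time_s: 4.0
ee_pos: [0.4578, -0.0271, 0.1115]
eef_rot: [3.141, -0.0, 1.187]
force: [-1.1, -0.9, 1.3]
grip_width: 0.0502
grip_force: 15.0
```

Call:
step_arm(
  deltas=[
    {"dp": [0,0,-0.8],"twist": 0},
    {"dp": [0,0,-0.8],"twist": 0},
    {"dp": [-0.85,0.62,0],"twist": 0},
    {"dp": [-0.85,0.62,0],"twist": 0},
    {"dp": [-0.85,0.62,0],"twist": 0},
    {"dp": [-0.85,0.62,0],"twist": 0},
    {"dp": [0,0,0.7],"twist": 0},
    {"dp": [0,0,0.7],"twist": 0},
    {"dp": [0,0,0.4],"twist": 0},
    {"dp": [0,0,0],"twist": 0},
  ],
)

```text
time_s: 5.0
ee_pos: [0.4976, -0.1899, 0.1011]
eef_rot: [-3.137, -0.0, 1.187]
force: [0.3, -1.0, -0.4]
grip_width: 0.0498
grip_force: 15.0
```

Call:
step_arm(
  deltas=[
    {"dp": [0,0,0],"twist": 0},
    {"dp": [0,0,0],"twist": 0},
    {"dp": [0,0,0],"twist": 0},
    {"dp": [0,0,-1],"twist": 0},
    {"dp": [0,0,-1],"twist": 0},
    {"dp": [0.87,-0.54,-0.2],"twist": 0},
    {"dp": [0.87,-0.54,0],"twist": 0},
    {"dp": [0.87,-0.54,0],"twist": 0},
    {"dp": [0.87,-0.54,0],"twist": 0},
    {"dp": [0.87,-0.54,0],"twist": 0},
    {"dp": [0.87,-0.54,0],"twist": 0},
    {"dp": [0.87,-0.54,0],"twist": 0},
  ],
  gripper=1,
)

```text
time_s: 6.2
ee_pos: [0.4494, 0.0938, 0.1922]
eef_rot: [3.14, -0.001, 1.187]
force: [1.2, -0.0, -0.6]
grip_width: 0.0937
grip_force: 0.0
```

Call:
step_arm(
  deltas=[
    {"dp": [0,0,0],"twist": -1},
    {"dp": [0,0,0],"twist": -1},
    {"dp": [0,0,0],"twist": -1},
    {"dp": [0,0,0],"twist": -1},
    {"dp": [0,0,0],"twist": -1},
    {"dp": [0,0,0],"twist": -1},
    {"dp": [0,0,0],"twist": -1},
    {"dp": [0,0,0],"twist": -1},
    {"dp": [0,0,0],"twist": -1},
    {"dp": [0,0,0],"twist": -1},
    {"dp": [0,0,0],"twist": -1},
    {"dp": [0,0,0],"twist": -1},
  ],
)

```text
time_s: 7.4
ee_pos: [0.4499, 0.0922, 0.192]
eef_rot: [3.14, 0.0, 2.028]
force: [-0.2, 0.5, -0.6]
grip_width: 0.0937
grip_force: 0.0
```

```bash
python3 w.py pics/w2.png cob orange ramekin bread
```

```text
7.4 [0.45  0.092 0.192] [3.14  0.    2.028] [-0.2  0.5 -0.6]
cob 0.87 rc [240 154 276 236] z [0.121 0.132 0.135] x [0.424 0.472] y [0.061 0.13 ] rect [0.449 0.095] [0.032 0.076] 26.8 med [0.448 0.098 0.132] [[0.4169999957084656, 0.12200000137090683], [0.4519999921321869, 0.05400000140070915], [0.47999998927116394, 0.06800000369548798], [0.44600000977516174, 0.13600000739097595]]
orange 0.67 rc [294 247 346 306] z [0.109 0.124 0.131] x [0.52  0.561] y [0.019 0.071] rect [0.509 0.069] [0.047 0.149] 57.1 med [0.535 0.058 0.125] [[0.4339999854564667, 0.08900000154972076], [0.5590000152587891, 0.00800000037997961], [0.5849999785423279, 0.04800000041723251], [0.46000000834465027, 0.1289999932050705]]
ramekin 0.94 rc [342 319 381 336] z [0.107 0.12  0.133] x [0.611 0.636] y [-0.01   0.016] rect [0.62  0.005] [0.039 0.014] 49.7 med [0.619 0.009 0.12 ] [[0.6029999852180481, -0.006000000052154064], [0.6129999756813049, -0.014999999664723873], [0.6380000114440918, 0.014999999664723873], [0.628000020980835, 0.024000000208616257]]
ramekin 0.3 rc [117  78 469 344] z [0.103 0.105 0.106] x [0.343 0.635] y [-0.092  0.173] rect [0.469 0.077] [0.509 0.339] 41.4 med [0.469 0.097 0.105] [[0.16599999368190765, 0.035999998450279236], [0.38999998569488525, -0.21899999678134918], [0.7720000147819519, 0.11800000071525574], [0.546999990940094, 0.37299999594688416]]
```

View pics/w2.png

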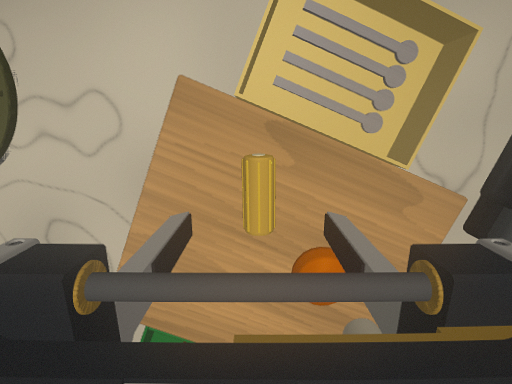

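The cob lies centred between the fingers and aligned with them, at (258,195). The orange is at about (320,275), beyond the right finger. Now I'll go down .08 and grip the cob.

Call:
step_arm(
  deltas=[
    {"dp": [0,0,0.7],"twist": 0},
    {"dp": [0,0,0.7],"twist": 0},
    {"dp": [0,0,0.55],"twist": 0},
    {"dp": [0,0,0],"twist": 0},
  ],
)

```text
time_s: 8.05
ee_pos: [0.4485, 0.092, 0.1112]
eef_rot: [-3.138, -0.001, 2.023]
force: [-0.4, -0.3, 1.0]
grip_width: 0.0939
grip_force: 0.0
```

Call:
step_arm(
  deltas=[
    {"dp": [0,0,0],"twist": 0},
    {"dp": [0,0,0],"twist": 0},
    {"dp": [0,0,0],"twist": 0},
    {"dp": [0,0,0],"twist": 0},
    {"dp": [0,0,0],"twist": 0},
    {"dp": [0,0,0],"twist": 0},
    {"dp": [0,0,0],"twist": 0},
    {"dp": [0,0,0],"twist": 0},
    {"dp": [0,0,0],"twist": 0},
  ],
  gripper=-1,
)

```text
time_s: 8.95
ee_pos: [0.4498, 0.0922, 0.1133]
eef_rot: [-3.142, -0.0, 2.025]
force: [-0.5, 0.3, 0.1]
grip_width: 0.0297
grip_force: 15.0
```

Call:
step_arm(
  deltas=[
    {"dp": [0,0,-1],"twist": 0},
    {"dp": [0,0,-1],"twist": 0.5},
    {"dp": [0,0,0],"twist": 1},
    {"dp": [0,0,0],"twist": 1},
    {"dp": [0,0,0],"twist": 1},
    {"dp": [0,0,0],"twist": 1},
    {"dp": [0,0,0],"twist": 1},
    {"dp": [0,0,0],"twist": 1},
  ],
)

```text
time_s: 9.75
ee_pos: [0.4497, 0.0922, 0.1932]
eef_rot: [-3.141, 0.0, 1.568]
force: [-0.1, -0.6, -0.5]
grip_width: 0.0298
grip_force: 15.0
```

Call:
step_arm(
  deltas=[
    {"dp": [-0.89,0.25,0],"twist": 0},
    {"dp": [-0.89,0.25,0],"twist": 0},
    {"dp": [-0.89,0.25,0],"twist": 0},
    {"dp": [-0.89,0.25,0],"twist": 0},
    {"dp": [-0.89,0.25,0],"twist": 0},
    {"dp": [-0.89,0.25,0],"twist": 0},
    {"dp": [-0.89,0.25,0],"twist": 0},
    {"dp": [-0.89,0.25,0],"twist": 0},
    {"dp": [0,0,0.8],"twist": 0},
    {"dp": [0,0,0.8],"twist": 0},
    {"dp": [0,0,0.4],"twist": 0},
    {"dp": [0,0,0],"twist": 0},
  ],
)

```text
time_s: 10.95
ee_pos: [0.5286, -0.1922, 0.1108]
eef_rot: [-3.137, -0.002, 1.571]
force: [0.0, -0.2, -0.3]
grip_width: 0.0298
grip_force: 15.0
```

Call:
step_arm(
  deltas=[
    {"dp": [0,0,0],"twist": 0},
    {"dp": [0,0,0],"twist": 0},
    {"dp": [0,0,0],"twist": 0},
    {"dp": [0,0,0],"twist": 0},
    {"dp": [0,0,-1],"twist": 0},
    {"dp": [0,0,-1],"twist": 0},
    {"dp": [0.9,0,0],"twist": 0},
    {"dp": [0.9,0,0],"twist": 0},
    {"dp": [0.9,0.2,0],"twist": 0},
    {"dp": [0.9,0.2,0],"twist": 0},
    {"dp": [0.9,0.16,0],"twist": 0},
    {"dp": [0.9,0,0],"twist": 0},
  ],
  gripper=1,
)

```text
time_s: 12.15
ee_pos: [0.5526, 0.0249, 0.1937]
eef_rot: [3.141, 0.0, 1.571]
force: [0.0, 0.4, -0.4]
grip_width: 0.0938
grip_force: 0.0
```

```bash
python3 w.py pics/w3.png orange ramekin; python3 - <<'E'
from h import *
o=ctrl.get_obs();im,d=ctrl.camera('wrist')
hsv=cv2.cvtColor(im,cv2.COLOR_RGB2HSV)
m=(hsv[...,0]<16)&(hsv[...,1]>200)&(hsv[...,2]>120)
n,lab,st,_=cv2.connectedComponentsWithStats(m.astype(np.uint8));k=1+np.argmax(st[1:,4]);P=pts('wrist',lab==k,d,o);P=P[P[:,2]>.108]
print(st[k],P.min(0).round(3),P.max(0).round(3),cv2.minEnclosingCircle(P[:,:2].astype(np.float32)))
E
```

```text
12.15 [0.553 0.025 0.194] [3.141 0.    1.571] [ 0.   0.4 -0.4]
orange 0.69 rc [225 147 290 210] z [0.115 0.129 0.133] x [0.523 0.579] y [0.016 0.07 ] rect [0.551 0.042] [0.064 0.06 ] 44.8 med [0.552 0.045 0.129] [[0.5070000290870667, 0.03999999910593033], [0.5490000247955322, -0.003000000026077032], [0.5950000286102295, 0.0430000014603138], [0.5519999861717224, 0.0860000029206276]]
ramekin 0.8 rc [315 202 375 264] z [0.106 0.135 0.142] x [0.609 0.658] y [-0.032  0.016] rect [ 0.648 -0.025] [0.059 0.148] 50.2 med [ 0.628 -0.001  0.135] [[0.5720000267028809, -0.0010000000474974513], [0.6859999895095825, -0.09600000083446503], [0.7239999771118164, -0.05000000074505806], [0.6100000143051147, 0.04500000178813934]]
[ 225  146   66   64 3261] [0.52  0.013 0.111] [0.584 0.073 0.134] ((0.5517842173576355, 0.043186504393815994), 0.03204953670501709)
```

View pics/w3.png

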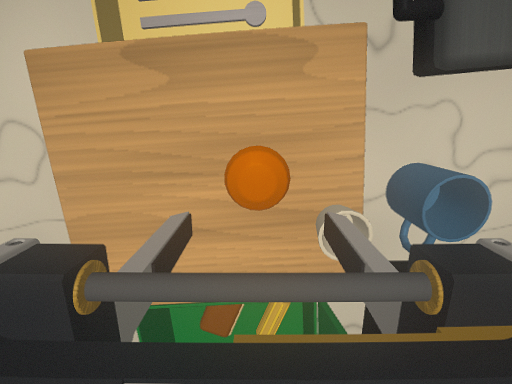

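The orange is at (257,178), centre (0.552, 0.042), and the bread and cob are visible in the bin. I'll align on the orange, descend and grip.

Call:
step_arm(
  deltas=[
    {"dp": [0.43,0,0.6],"twist": 0},
    {"dp": [0,0,0.6],"twist": 0},
    {"dp": [0,0,0.6],"twist": 0},
    {"dp": [0,0,0.35],"twist": 0},
    {"dp": [0,0,0],"twist": 0},
  ],
  squeeze=20,
)

```text
time_s: 12.85
ee_pos: [0.5522, 0.0396, 0.1066]
eef_rot: [-3.141, 0.0, 1.57]
force: [0.5, 0.6, 0.0]
grip_width: 0.0936
grip_force: 0.0
```

Call:
step_arm(
  deltas=[
    {"dp": [0,0,0],"twist": 0},
    {"dp": [0,0,0],"twist": 0},
    {"dp": [0,0,0],"twist": 0},
    {"dp": [0,0,0],"twist": 0},
    {"dp": [0,0,0],"twist": 0},
    {"dp": [0,0,0],"twist": 0},
  ],
  gripper=-1,
)

```text
time_s: 13.45
ee_pos: [0.5523, 0.0405, 0.1076]
eef_rot: [3.141, 0.0, 1.571]
force: [-1.2, -1.2, 2.4]
grip_width: 0.064
grip_force: 20.0
```

Call:
step_arm(
  deltas=[
    {"dp": [0,0,-0.7],"twist": 0},
    {"dp": [0,0,-0.7],"twist": 0},
    {"dp": [0,0,-0.6],"twist": 0},
  ],
)

```text
time_s: 13.75
ee_pos: [0.5522, 0.0406, 0.1886]
eef_rot: [3.141, -0.0, 1.571]
force: [-0.1, 0.1, -0.6]
grip_width: 0.0637
grip_force: 20.0
```

Call:
step_arm(
  deltas=[
    {"dp": [-0.84,-0.13,0],"twist": 0},
    {"dp": [-0.84,-0.13,0],"twist": 0},
    {"dp": [-0.84,-0.13,0],"twist": 0},
    {"dp": [-0.84,-0.13,0],"twist": 0},
    {"dp": [-0.84,-0.13,0],"twist": 0},
    {"dp": [-0.84,-0.13,0],"twist": 0},
    {"dp": [-0.84,-0.13,0],"twist": 0},
    {"dp": [0,0,0.9],"twist": 0},
    {"dp": [0,0,0.9],"twist": 0},
    {"dp": [0,0,0],"twist": 0},
  ],
)

```text
time_s: 14.75
ee_pos: [0.5136, -0.1939, 0.1112]
eef_rot: [-3.135, -0.003, 1.57]
force: [0.1, -0.0, 0.2]
grip_width: 0.0641
grip_force: 20.0
```

Call:
step_arm(
  deltas=[
    {"dp": [0,0,0],"twist": 0},
    {"dp": [0,0,0],"twist": 0},
    {"dp": [0,0,0],"twist": 0},
    {"dp": [0,0,0],"twist": 0},
    {"dp": [0,-0.5,-1],"twist": 0},
    {"dp": [0,-0.5,-1],"twist": 0},
    {"dp": [0,-0.5,-1],"twist": 0},
    {"dp": [0,-0.5,-1],"twist": 0},
    {"dp": [0,-0.2,-1],"twist": 0},
    {"dp": [0,0,-1],"twist": 0},
    {"dp": [0,0,0],"twist": 0},
  ],
  gripper=1,
)

```text
time_s: 15.85
ee_pos: [0.4284, -0.195, 0.3611]
eef_rot: [3.133, 0.004, 1.571]
force: [-0.7, -0.1, -1.1]
grip_width: 0.0938
grip_force: 0.0
```

```bash
python3 w.py pics/w4.png bread cob orange lid lid_handle; python3 - <<'E'
from h import *
for cam in ['side','scene']:
    im,d=ctrl.camera(cam)
    for l in ['lid']:
        r=ctrl.cut_out(cam,l)[0]; m=cv2.erode(r['pixels'].astype(np.uint8),np.ones((3,3)))>0
        P=pts(cam,m,d)
        for z in np.arange(.12,.32,.03):
            Q=P[abs(P[:,2]-z)<.015]
            if len(Q): print(cam,l,z.round(2),Q.mean(0).round(3),np.percentile(Q[:,1],[2,98]).round(3))
    P=pts(cam,np.ones(d.shape,bool),d); im2=im.reshape(-1,3)[(d>0).ravel()]
    k=(im2.max(1)<60)&(abs(P[:,0]-.69)<.05)&(abs(P[:,1]+.185)<.09)&(P[:,2]>.2)&(P[:,2]<.33)
    print(cam,'dark',k.sum(), P[k].mean(0) if k.any() else '',rect(P[k]) if k.any() else '')
E
```

```text
15.85 [ 0.428 -0.195  0.361] [3.133 0.004 1.571] [-0.7 -0.1 -1.1]
bread 0.9 rc [276 135 310 179] z [0.006 0.027 0.03 ] x [0.466 0.519] y [-0.227 -0.154] rect [ 0.493 -0.191] [0.077 0.047] 68.9 med [ 0.491 -0.187  0.027] [[0.4580000042915344, -0.21899999678134918], [0.5009999871253967, -0.23600000143051147], [0.5289999842643738, -0.164000004529953], [0.48500001430511475, -0.1469999998807907]]
cob 0.82 rc [318 138 348 182] z [0.02  0.031 0.035] x [0.553 0.594] y [-0.229 -0.16 ] rect [ 0.575 -0.195] [0.076 0.029] 68.8 med [ 0.573 -0.194  0.031] [[0.5479999780654907, -0.22499999403953552], [0.574999988079071, -0.23600000143051147], [0.6029999852180481, -0.16500000655651093], [0.5759999752044678, -0.15399999916553497]]
orange 0.79 rc [297 144 324 180] z [0.018 0.056 0.063] x [0.501 0.549] y [-0.226 -0.171] rect [ 0.527 -0.197] [0.064 0.055] 22.4 med [ 0.522 -0.197  0.056] [[0.4860000014305115, -0.18400000035762787], [0.5070000290870667, -0.23499999940395355], [0.5669999718666077, -0.210999995470047], [0.5460000038146973, -0.1599999964237213]]
lid 0.68 rc [375  93 512 243] z [0.109 0.239 0
[... 876 characters left out ...]
.114]
side lid 0.27 [ 0.661 -0.194  0.271] [-0.264 -0.113]
side lid 0.3 [ 0.668 -0.193  0.3  ] [-0.263 -0.115]
side dark 63 [ 0.69771913 -0.1875738   0.28600578] (array([ 0.698, -0.186]), array([0.016, 0.02 ]), 45.8)
scene lid 0.12 [ 0.638 -0.182  0.128] [-0.252 -0.104]
scene lid 0.15 [ 0.641 -0.167  0.15 ] [-0.248 -0.101]
scene lid 0.18 [ 0.647 -0.174  0.179] [-0.253 -0.101]
scene lid 0.21 [ 0.652 -0.171  0.21 ] [-0.249 -0.101]
scene lid 0.24 [ 0.657 -0.163  0.24 ] [-0.247 -0.101]
scene lid 0.27 [ 0.666 -0.166  0.27 ] [-0.238 -0.101]
scene lid 0.3 [ 0.674 -0.168  0.297] [-0.234 -0.103]
scene dark 49 [ 0.6853977  -0.17888172  0.28228548] (array([ 0.67 , -0.198]), array([0.091, 0.031]), 53.3)
```

View pics/w4.png

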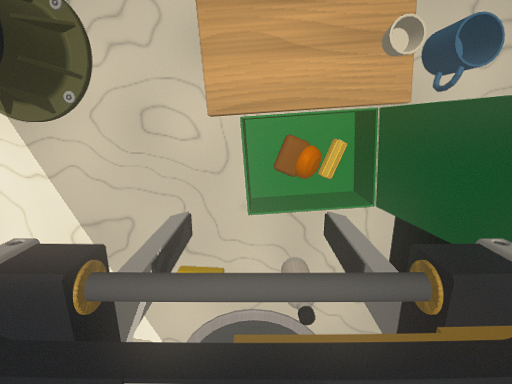

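All three scraps are in the bin: bread at (292,157), orange at (308,162) and cob at (333,158). The lid knob is at (0.698, -0.187, 0.286). I'll straddle the lid's top edge at y≈-0.145, beside the knob, and draw it over with the far finger.

Call:
step_arm(
  deltas=[
    {"dp": [0.25,0.86,0],"twist": 0},
    {"dp": [0.25,0.86,0],"twist": 0},
    {"dp": [0.25,0.86,0],"twist": 0},
    {"dp": [0.25,0.86,0],"twist": 0},
    {"dp": [0.25,0.86,0],"twist": 0},
    {"dp": [0,0.86,0],"twist": 0},
    {"dp": [0,0.86,0],"twist": 0},
    {"dp": [0,0,0],"twist": 0},
  ],
)

```text
time_s: 17.15
ee_pos: [0.6713, -0.1442, 0.3509]
eef_rot: [-3.137, -0.001, 1.572]
force: [-0.1, 1.0, -0.1]
grip_width: 0.0942
grip_force: 0.0
```

Call:
step_arm(
  deltas=[
    {"dp": [0,0,0.6],"twist": 0},
    {"dp": [0,0,0.6],"twist": 0},
    {"dp": [0,0,0.6],"twist": 0},
    {"dp": [0,0,0.4],"twist": 0},
    {"dp": [0,0,0],"twist": 0},
  ],
)

```text
time_s: 17.65
ee_pos: [0.6676, -0.1445, 0.265]
eef_rot: [-3.138, -0.001, 1.571]
force: [-0.0, 0.4, -1.2]
grip_width: 0.0939
grip_force: 0.0
```

Call:
step_arm(
  deltas=[
    {"dp": [0,-0.5,0],"twist": 0},
    {"dp": [0,-0.5,0],"twist": 0},
    {"dp": [0,-0.4,0],"twist": 0},
    {"dp": [0,-0.4,0],"twist": 0},
    {"dp": [0,-0.4,0],"twist": 0},
    {"dp": [0,0,0],"twist": 0},
  ],
)

```text
time_s: 18.25
ee_pos: [0.5798, -0.1448, 0.2693]
eef_rot: [3.139, 0.001, 1.57]
force: [0.3, 0.6, 0.4]
grip_width: 0.0939
grip_force: 0.0
```

Call:
step_arm(
  deltas=[
    {"dp": [0,-0.36,0.08],"twist": 0},
    {"dp": [0,-0.36,0.1],"twist": 0},
    {"dp": [0,-0.5,0.19],"twist": 0},
    {"dp": [0,-0.5,0.19],"twist": 0},
    {"dp": [0,-0.44,0.3],"twist": 0},
    {"dp": [0,-0.44,0.3],"twist": 0},
    {"dp": [0,0,0],"twist": 0},
  ],
)

```text
time_s: 18.95
ee_pos: [0.4758, -0.1446, 0.2208]
eef_rot: [-3.141, -0.0, 1.57]
force: [0.8, 0.4, 1.3]
grip_width: 0.0938
grip_force: 0.0
```

```bash
python3 - <<'E'
from h import *
im,d=ctrl.camera('side')
r=ctrl.cut_out('side','lid')[:1]
if r:
    P=pts('side',cv2.erode(r[0]['pixels'].astype(np.uint8),np.ones((3,3)))>0,d)
    for a in np.arange(P[:,2].min(),P[:,2].max(),.02):
        Q=P[abs(P[:,2]-a)<.01]
        if len(Q): print(Q.mean(0).round(3))
cv2.imwrite('pics/s5.png',cv2.resize(im[110:350,150:450,::-1],None,fx=2,fy=2))
E
```

```text
[ 0.627 -0.213  0.112]
[ 0.614 -0.199  0.125]
[ 0.595 -0.197  0.145]
[ 0.575 -0.2    0.165]
[ 0.556 -0.202  0.185]
[ 0.538 -0.216  0.205]
[ 0.518 -0.211  0.225]
[ 0.499 -0.205  0.246]
[ 0.495 -0.203  0.262]
```

View pics/s5.png

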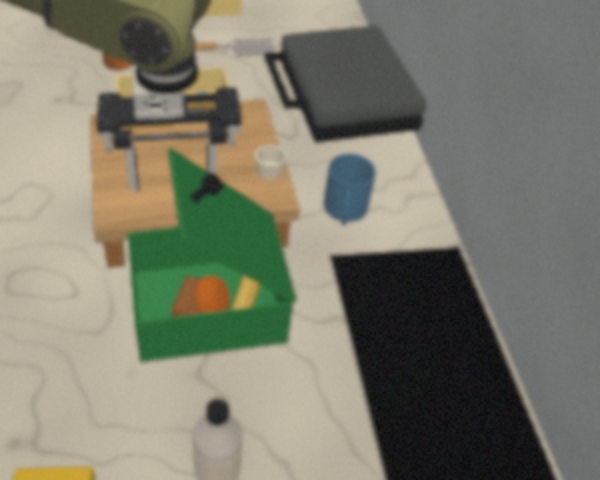

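The side view shows the lid held by the far finger at about 45° and following it, with all three scraps still in the bin. I'll continue along the arc.

Call:
step_arm(
  deltas=[
    {"dp": [0,-0.24,0.26],"twist": 0},
    {"dp": [0,-0.24,0.26],"twist": 0},
    {"dp": [0,-0.24,0.26],"twist": 0},
    {"dp": [0,-0.15,0.32],"twist": 0},
    {"dp": [0,-0.15,0.32],"twist": 0},
    {"dp": [0,-0.15,0.32],"twist": 0},
    {"dp": [0,-0.08,0.35],"twist": 0},
    {"dp": [0,-0.08,0.35],"twist": 0},
    {"dp": [0,0,0],"twist": 0},
  ],
)

```text
time_s: 19.95
ee_pos: [0.4238, -0.1446, 0.1227]
eef_rot: [-3.14, -0.001, 1.571]
force: [-0.1, 0.2, 0.2]
grip_width: 0.094
grip_force: 0.0
```

Call:
step_arm(
  deltas=[
    {"dp": [0,0,0.15],"twist": 0},
    {"dp": [0,0,0.1],"twist": 0},
    {"dp": [0,0,0.1],"twist": 0},
    {"dp": [0,0,0],"twist": 0},
    {"dp": [0,0,0],"twist": 0},
  ],
)

```text
time_s: 20.45
ee_pos: [0.4235, -0.1446, 0.1094]
eef_rot: [-3.142, -0.0, 1.571]
force: [-0.1, -0.4, -0.1]
grip_width: 0.0941
grip_force: 0.0
```

Call:
step_arm(
  deltas=[
    {"dp": [0,0,0.05],"twist": 0},
    {"dp": [0,0,0.05],"twist": 0},
    {"dp": [0,0,0.0],"twist": 0},
    {"dp": [0,0,0],"twist": 0},
  ],
)

```text
time_s: 20.85
ee_pos: [0.4241, -0.1449, 0.1078]
eef_rot: [3.139, 0.001, 1.571]
force: [-15.7, 5.0, 32.4]
grip_width: 0.0941
grip_force: 16.3
```

Call:
step_arm(
  deltas=[
    {"dp": [0,0,-0.3],"twist": 0},
    {"dp": [0,0,-1],"twist": 0},
    {"dp": [0,0,-1],"twist": 0},
    {"dp": [0,0,-1],"twist": 0},
    {"dp": [0,-1,-1],"twist": 0},
    {"dp": [0,-0.5,0],"twist": 0},
    {"dp": [0,0,0],"twist": 0},
  ],
)

```text
time_s: 21.55
ee_pos: [0.367, -0.1447, 0.274]
eef_rot: [3.139, 0.001, 1.57]
force: [1.2, -0.2, -1.3]
grip_width: 0.094
grip_force: 0.0
```

```bash
python3 - <<'E'
from h import *
o=ctrl.get_obs();print(o['time_s'],o['ee_pos'],o['force'])
for cam in ['side','scene']:
    im,d=ctrl.camera(cam)
    P=pts(cam,np.ones(d.shape,bool),d);c=im.reshape(-1,3)[(d>0).ravel()].astype(int)
    k=(P[:,0]>.44)&(P[:,0]<.62)&(P[:,1]>-.25)&(P[:,1]<-.13)&(c[:,1]>c[:,0]+30)&(P[:,2]<.2)
    Q=P[k];A=np.c_[Q[:,:2],np.ones(len(Q))];s=np.linalg.lstsq(A,Q[:,2],rcond=None)[0];print(cam,len(Q),s.round(3),np.percentile(Q[:,2],[5,50,95]).round(3))
    if cam=='side': cv2.imwrite('pics/s6.png',cv2.resize(im[110:350,150:450,::-1],None,fx=2,fy=2))
E
```

```text
21.55 [ 0.36697996 -0.14470676  0.27395156] [ 1.15334648 -0.15725047 -1.25152311]
side 2025 [-0.006 -0.     0.11 ] [0.105 0.107 0.11 ]
scene 951 [-0.     0.001  0.108] [0.103 0.108 0.113]
```

View pics/s6.png

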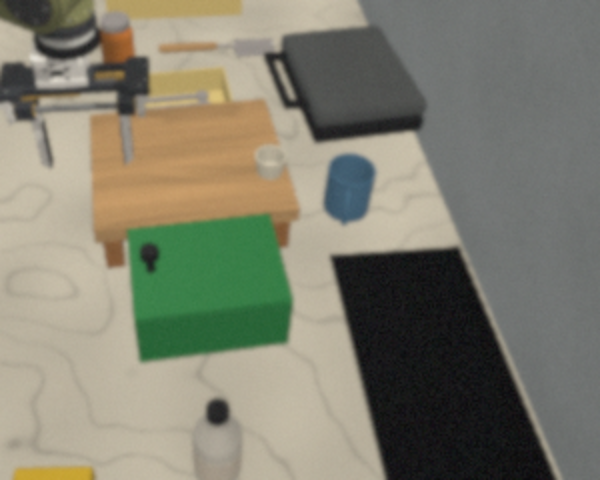

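The lid is flat and shut, with its top at 0.108 m and a slope of about 0. The gripper is clear and the other objects haven't moved.

```bash
python3 -c "from station import ctrl; print(ctrl.hand_in())"
```

```text
the job is handed in; nothing more can be done
None
```

All three scraps are in the bin, the lid is shut flat, nothing else was visibly moved, and the job was handed in at about 22 s; no verdict came back.

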